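# Roll a round bar up to the set stop of a cutting jig

## Task

Pick up the round brass bar and lay it crosswise on the wooden bed of the jig, between the rails and wholly on the robot's side of the black scribed line, and let it go there. Then push its side so that it rolls along the bed under the overhanging lip of the steel stop until you feel it meet the stop's facing plate, hidden under the lip, bed it against that plate along its whole length with a steady push of about 7 N for about a second (never more than 12 N: the stop has already been set and must not be knocked or shifted), and back off so that it stays there at rest. Leave the other things on the bench alone.

Things in the scene. Friction and masses are not known exactly. Their poses are not given: they have to be found in the camera images.
- bar_center (a point): centre of the loose round brass bar (smooth cylinder, dark end bores), 30 mm diameter, 100 mm long, 0.14 to 0.28 kg. Its y axis lies along the bar; x and z turn as it rolls. It starts on the bench to the right of the jig, roughly pointing away from the robot (within about 0.6 rad). It rolls easily; if only nudged, it soon comes to rest.
- jig: fixed jig: light-wood bed 200 mm (x) by 154 mm (y), top 15 mm above the bench; origin at the centre of its underside. +x: rolling direction, to the stop; -x: end nearest the robot. Two rails 8 mm high stand on the bed along x, 134 mm apart inside. A thin black line crosses the bed at x = -30 mm. Turned up to 0.38 rad from square to the robot.
- stop: steel stop block across the bed; origin on the bed top at the foot of the middle of the block's front; axes as the jig's. 126 mm wide, 24 mm thick, 41 mm high; set 20 to 60 mm beyond the jig's centre. Held by friction only: slips at about 16 N. On its front (-x) sits an upright dark facing plate 120 mm wide, screwed out by an unknown 2 to 10 mm, that the bar meets; feel for it, contact is stiff.
- doming_block: bystander: brass-coloured doming block, a 50 mm cube with hollows; origin at its underside
- loupe: bystander: small black eye loupe, 30 mm across, 26 mm high; origin at its underside
- steel_rod: bystander: dark SQUARE steel bar, 9 x 173 x 9 mm; origin at its underside
- stop_lip (a point): middle of the front lower edge of the stop's lip, which overhangs the bed by 22 mm from the block's front, underside 36 mm above the bed, and hides the facing plate (its front: facing_front). A bar at the plate has its centre at x = -17 to -25 mm, z = 15 mm from the stop's origin; it cannot be set down there from above or gripped from both sides

How it is judged:
On the way, in this order (a step that is already met when the one before it is completed fails the run):
1. the bar lies released on the bed, between the rails, wholly on the near side of the scribed line (x of bar_center in the frame of jig between -0.1 and -0.043 m and y of bar_center in the frame of jig between -0.02 and 0.02 m and z of bar_center in the frame of jig between 0.027 and 0.0325 m and contact force between round_bar and the arm below 0.05 N and contact force between round_bar and the fingers below 0.05 N), for 0.2 s.
2. the bar is pushed by the robot with at least 4 N squarely against the stop, which feels at most 12 N (contact force between round_bar and stop between 1 and 12 N and angle between the y axis of bar_center and the y axis of stop, either way round below 0.03 rad and x of bar_center in the frame of facing_front above -0.0165 m and (contact force between round_bar and the fingers above 4 N or contact force between round_bar and the arm above 4 N)), for 0.4 s.
At the end, for the whole second after the job is handed in: The bar lies at rest on the bed against the stop's facing plate (gap at most 3 mm, square within 0.05 rad, within 25 mm of the middle of the stop), released, and the stop is where it was set (within 1.5 mm) (x of bar_center in the frame of facing_front between -0.018 and -0.013 m and y of bar_center in the frame of stop between -0.025 and 0.025 m and z of bar_center in the frame of stop between 0.0125 and 0.0175 m and angle between the y axis of bar_center and the y axis of stop, either way round below 0.05 rad and linear speed of round_bar below 0.005 m/s and distance of stop from where it was at the start of the episode below 0.0015 m); the robot touches nothing.
It fails at once if the stop is pressed or struck by the bar with more than 12 N (contact force between round_bar and stop above 12 N).
It fails at once if the stop is shifted by more than 1.5 mm (distance of stop from where it was at the start of the episode above 0.0015 m).
It fails at once if the robot touches the stop with more than 5 N (contact force between the arm and stop above 5 N).
It fails at once if a bystander is moved by more than 15 mm (distance of any of doming_block, loupe, steel_rod from where it was at the start of the episode above 0.015 m).
It also fails if it takes over 64 s, if anything falls off the work surface, if the arm or the gripper's body presses on something with over 40 N, if the wrist force passes 120 N, or if a joint passes its speed limit or range.

## Robot

A 7-joint arm with a two-finger parallel gripper is mounted at the origin on the work surface; the furniture and walls round the work are solid. World frame = base frame: x ahead of the robot, y to its left, z up, the work surface at z = 0. Lengths are in m, angles in rad, forces in N, time in s.
With the tool pointing down it reaches from about 0.425 to 0.875 m from the base axis. Payload 4.7 kg.
Tool frame: the origin (TCP) lies midway between the tips of the shut fingers; the grasp point (between the pads) lies 19 mm behind it; x points along the fingers, z is the direction in which the jaws open and shut, and the axes are right-handed (so a half turn about x gives the same grasp; the last joint's range is limited). The gripper opens to 87 mm and grips with 3 to 60 N. Pads are 19 mm wide; open, the fingers measure 117 mm over their backs; the gripper's body (75 mm by 190 mm) begins 51 mm behind the grasp point.
Start: joints at [1.14, 0.321, -0.07, 1.45, 0.023, 1.371, -0.057], TCP at [0.28, -0.587, 0.223] pointing down, gripper open.
Joint ranges: [-2.86, 2.86], [-0.3, 2.09], [-1.38, 1.24], [0.06, 2.45], [-1.56, 4.7], [0.09, 2.05], [-2.69, 2.69]. Speed limits (rad/s): [2.57, 2.57, 3.14, 3.14, 3.14, 3.14, 3.14].

## Interface

Orientations are given as a rotation vector (axis times angle).
In Python, from bench import ctrl, vision, close_job gives the robot as it stands. The module is installed in compiled form; this text tells all that it offers.
- The arm moves only by the tool servo_tool, never from a script. Its argument "commands" is a list that holds one entry, the list of rows, each a list of 7 numbers: the turn, a rotation vector about the tool's x, y, z in degrees, then the shift along the tool's x, y, z in mm, then the finger opening in mm, from 0 to 87. In form: [[[wx, wy, wz, x, y, z, grip], ...]]. A call has 1 to 5 rows; each row is the pose to reach, as a shift and turn from the pose commanded when the call began, along the tool's axes at that moment; what a row does not reach only later rows make up. A row lasts 1/8 s, in which the tool goes at most 62.5 mm and 10.7 degrees, less where a joint would pass 70% of its speed; a pose out of reach is approached as far as the arm can. A call with a gripper value outside its range is refused whole. The fingers move at their own pace and stop on an object; "newtons" is the grip in N (left out, the last holds). Time passes only in rows, so rows that repeat a pose let the fingers close. It gives the time, the measured TCP pose, the force and the opening at its end, in the units of the state.
- ctrl.get_state(): the state, without advancing time (a new reading comes with each control period).
- vision.get_image(name): name is "scene" or "top" or "wrist"; returns the picture (420x560x3 uint8, red, green, blue); there is no depth.
- vision.camera_info(name): a dict with "fov_y" (degrees; the focal length in pixels is half the picture's height over the tangent of half this angle, whatever the lens; pixels are square), "cx", "cy" (the principal point, pixels), "dist" ([k1, k2, p1, p2, k3] as OpenCV has them; the pictures are not rectified), "pose" (4x4, takes a point from camera to world coordinates). Camera axes: x right, y down, z forward; pixel columns grow to the right and rows downward; lengths in m; the calibration is good to about 2 mm. A picture is of the moment at which its call begins: read the wrist's pose just before it. camera_info takes no time and is no camera call; for the wrist camera it gives the pose at the moment of the call.
- close_job(): hands the job in, once; it reports no verdict.
The state is a dict: "time": time; "joint_positions": joint angles; "qd": joint speeds; "joint_torque": joint torques, N m; "position": TCP position; "tool_rot": TCP orientation; "ft_force": force on the tool from outside, world axes, zero at the start; "torque": the same for the moment, N m; "grip_width": opening from 0.0 (shut) to 1.0 (fully open).
Only numpy, scipy, OpenCV 4.12 (cv2) and the standard library are available. Lean on these libraries where they do the work, as an engineer would, in place of code of your own. Each camera call takes 0.05 s, during which the arm holds its last target. There are 200 camera calls.

## Working session

There is one attempt and no reset: what is moved stays moved. The work goes in short steps, Python scripts to look and compute and a tool call to move; the robot and the scene stay as the last step left them, time stands still between calls to the robot, and variables do not carry over. Pictures are saved under pics/ and viewed, about 8 in all and at most 12, crops included, and the job is handed in when it is done.

Besides the shell and the picture viewer there is one more tool, called after "Call:" by a JSON object that holds its "name" and its "arguments". servo_tool: Moves the arm, as the interface text tells. Its arguments: {"type":"object","properties":{"commands":{"type":"array"},"newtons":{"type":"number"}},"required":["commands"]}

```bash
mkdir -p pics
cat > h.py <<'E'
import numpy as np, cv2
from bench import ctrl, vision, close_job
from scipy.spatial.transform import Rotation as R
def cam(n):
    i=vision.camera_info(n); f=210/np.tan(np.radians(i['fov_y'])/2)
    return np.array([[f,0,i['cx']],[0,f,i['cy']],[0,0,1]]),np.array(i['dist']),np.array(i['pose'])
def ray(c,px,z):
    K,d,P=c; p=cv2.undistortPoints(np.array(px,float).reshape(-1,1,2),K,d).reshape(-1,2)
    v=np.c_[p,np.ones(len(p))]@P[:3,:3].T; o=P[:3,3]
    return o+v*((z-o[2])/v[:,2])[:,None]
def proj(c,pts):
    K,d,P=c; Q=np.linalg.inv(P); return cv2.projectPoints(np.array(pts,float),cv2.Rodrigues(Q[:3,:3])[0],Q[:3,3],K,d)[0].reshape(-1,2)
def tool():
    s=ctrl.get_state(); return s,np.array(s['position']),R.from_rotvec(s['tool_rot'])
E
python3 - <<'E'
from h import *
s,p,r=tool(); print(s); print(r.as_matrix().round(3))
for n in('top','scene','wrist'):
    c=cam(n); im=vision.get_image(n); cv2.imwrite(f'pics/{n}0.png',im[:,:,::-1]); print(n,c[0][0,0],c[1],c[2].round(3))
E
```

```text
{'time': 0.0, 'joint_positions': array([ 1.14010496,  0.32185854, -0.07010868,  1.45168923,  0.02257932,
        1.37081891, -0.05686559]), 'qd': array([-7.13997237e-04,  6.96559429e-04, -1.25361291e-04, -1.20218594e-04,
        1.22606382e-05, -2.07038338e-03, -1.77121999e-04]), 'joint_torque': array([-9.09007031e-05, -4.91289282e+01, -4.04202528e-01, -3.12525308e+01,
       -6.39335182e-02,  4.35924833e-02,  1.60478262e-04]), 'position': array([ 0.27940375, -0.58625169,  0.22143149]), 'tool_rot': array([ 0.87661253,  1.38917491, -0.87497375]), 'ft_force': array([ 0.21794361,  0.38743456, -0.87277234]), 'torque': array([ 0.02611863, -0.00109151,  0.02872967]), 'grip_width': 1.0012688062569584}
[[-0.001  0.903  0.43 ]
 [ 0.002  0.43  -0.903]
 [-1.    -0.    -0.002]]
top 506.6861992731982 [-0.14553607  0.          0.          0.          0.        ] [[-0.02  -0.984  0.177  0.286]
 [-1.     0.02  -0.002 -0.066]
 [-0.002 -0.177 -0.984  1.293]
 [ 0.     0.     0.     1.   ]]
scene 430.79796241394683 [-0.01460969  0.          0.          0.          0.        ] [[-0.55  -0.473  0.688 -0.093]
 [-0.835  0.323 -0.446  0.326]
 [-0.012 -0.82  -0.572  0.578]
 [ 0.     0.     0.     1.   ]]
wrist 357.7698491401996 [-0.00763405  0.          0.          0.          0.        ] [[ 0.43  -0.86  -0.273  0.355]
 [-0.903 -0.411 -0.128 -0.55 ]
 [-0.002  0.301 -0.954  0.384]
 [ 0.     0.     0.     1.   ]]
```

View pics/top0.png

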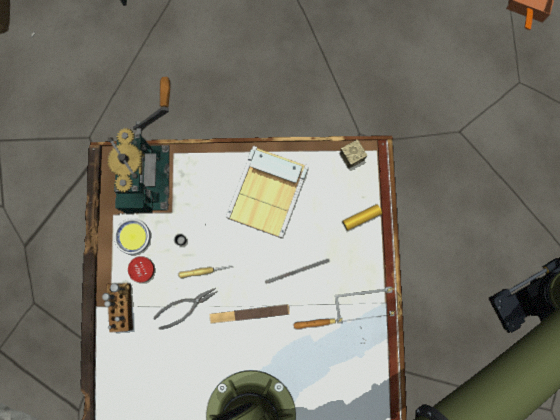

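View pics/scene0.png

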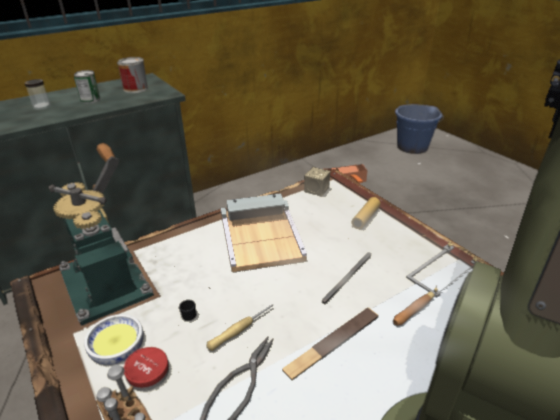

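Run:
```python
from h import *
im=cv2.imread('pics/top0.png'); c=cam('top'); hsv=cv2.cvtColor(im,cv2.COLOR_BGR2HSV)
def big(x0,y0,x1,y1,lo,hi):
    m=np.zeros(im.shape[:2],np.uint8); m[y0:y1,x0:x1]=cv2.inRange(hsv,lo,hi)[y0:y1,x0:x1]
    cs=cv2.findContours(m,0,2)[0]; return m,max(cs,key=cv2.contourArea)
m,k=big(335,195,384,240,(10,120,80),(35,255,255)); rb=cv2.minAreaRect(k); print('bar',rb)
w=ray(c,cv2.boxPoints(rb),0.015); print(w.round(4)); print('ctr',ray(c,[rb[0]],.015))
m,k=big(220,140,312,245,(10,50,120),(35,255,255)); m=cv2.morphologyEx(m,cv2.MORPH_CLOSE,np.ones((5,5)))
k=max(cv2.findContours(m,0,2)[0],key=cv2.contourArea); rb=cv2.minAreaRect(k); print('bed',rb); print(ray(c,cv2.boxPoints(rb),0.015).round(4))
a=cv2.resize(im[135:250,220:400],None,fx=4.4,fy=4.4,interpolation=cv2.INTER_CUBIC); cv2.imwrite('pics/crop.png',a)
```

```text
bar ((362.73663330078125, 216.5865936279297), (10.689748764038086, 40.36189651489258), 65.0952377319336)
[[ 0.4818 -0.242   0.015 ]
 [ 0.5242 -0.3391  0.015 ]
 [ 0.4986 -0.3494  0.015 ]
 [ 0.4566 -0.2525  0.015 ]]
ctr [[ 0.4901713  -0.29546256  0.015     ]]
bed ((264.1532287597656, 198.18638610839844), (52.16661834716797, 62.06508255004883), 20.323137283325195)
[[ 0.4929  0.0477  0.015 ]
 [ 0.6458 -0.0092  0.015 ]
 [ 0.5945 -0.1356  0.015 ]
 [ 0.4438 -0.0765  0.015 ]]
```

View pics/crop.png

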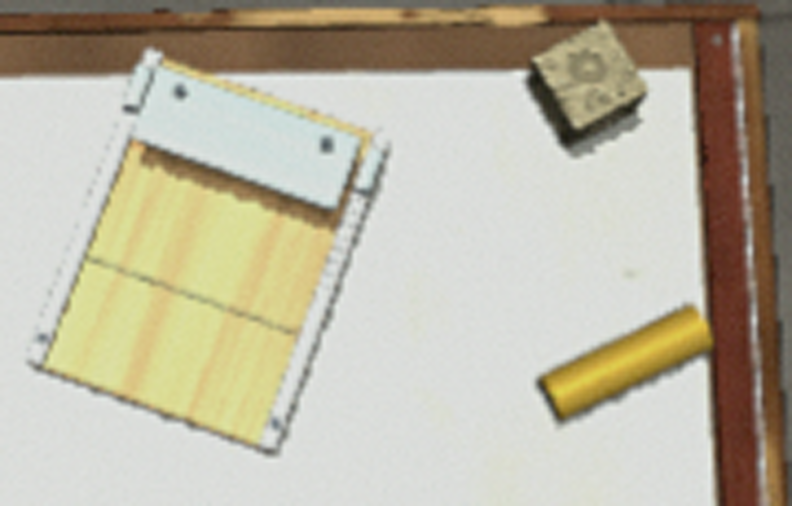

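The bar lies near (0.490, -0.295), pointing about -66°. The jig is centred near (0.56, -0.05) with a yaw of about -21°. I'll move over the bar.

Call:
{"name": "servo_tool", "arguments": {"commands": [[[-10,0,0,10,40,-20,87],[-20,0,0,20,80,-40,87],[-30,0,0,25,120,-65,87],[-40,0,0,30,160,-87,87],[-50,0,0,35,200,-110,87]]]}}

```text
time: 0.78
position: [0.4134, -0.4, 0.1872]
tool_rot: [0.194, 1.562, -0.194]
ft_force: [1.0, -0.7, 0.4]
grip_width: 1.006
```

```bash
cat >> h.py <<'E'
def go(xyz,yaw):
    "row (deg, mm) to bring TCP to xyz with tool down and tool z at yaw (deg)"
    s,p,r=tool(); a=np.radians(yaw); z=np.array([np.cos(a),np.sin(a),0]); x=np.array([0,0,-1.]); t=R.from_matrix(np.c_[x,np.cross(z,x),z])
    print('t',round(s['time'],2),'p',p.round(4),'F',np.round(s['ft_force'],2),'g',round(s['grip_width'],3))
    print('row',np.degrees((r.inv()*t).as_rotvec()).round(1),(r.inv().apply(np.array(xyz)-p)*1000).round(1))
E
python3 -c "
from h import *
go([.490,-.2955,.14],23.5)"
```

```text
t 0.78 p [ 0.4134 -0.4     0.1872] F [ 1.04 -0.73  0.42] g 1.006
row [-37.7  -0.   -0. ] [ 47.1 120.1  48.6]
```

Call:
{"name": "servo_tool", "arguments": {"commands": [[[-10,0,0,10,30,12,87],[-20,0,0,20,60,24,87],[-29,0,0,30,90,36,87],[-37.7,0,0,40,120,48,87],[-37.7,0,0,40,120,48,87]]]}}

```text
time: 1.4
position: [0.4906, -0.2937, 0.1466]
tool_rot: [-0.32, 1.547, 0.324]
ft_force: [0.1, -0.6, 0.1]
grip_width: 1.002
```

Run:
```python
from h import *
c=cam('wrist'); im=vision.get_image('wrist')[:,:,::-1].copy(); cv2.imwrite('pics/w1.png',im)
hsv=cv2.cvtColor(im,cv2.COLOR_BGR2HSV); m=cv2.inRange(hsv,(10,120,70),(35,255,255))
m=cv2.morphologyEx(m,cv2.MORPH_OPEN,np.ones((5,5)))
k=max(cv2.findContours(m,0,2)[0],key=cv2.contourArea); rb=cv2.minAreaRect(k); print(rb)
b=cv2.boxPoints(rb); w=ray(c,b,.015); print(w.round(4),w.mean(0).round(4))
u=w[1]-w[0];v=w[2]-w[1]; print([ (np.linalg.norm(q).round(4),np.degrees(np.arctan2(q[1],q[0])).round(1)) for q in(u,v)])
go([*w.mean(0)[:2],.006],23.5)
```

```text
((280.0, 201.0), (120.0, 34.0), 90.0)
[[ 0.4557 -0.2515  0.015 ]
 [ 0.481  -0.2405  0.015 ]
 [ 0.5246 -0.3376  0.015 ]
 [ 0.4966 -0.3498  0.015 ]] [ 0.4895 -0.2949  0.015 ]
[(np.float64(0.0276), np.float64(23.5)), (np.float64(0.1065), np.float64(-65.8))]
t 1.45 p [ 0.4896 -0.2961  0.147 ] F [ 0.42 -1.23  0.  ] g 1.002
row [-0.2 -0.  -0.1] [141.    1.    0.4]
```

View pics/w1.png

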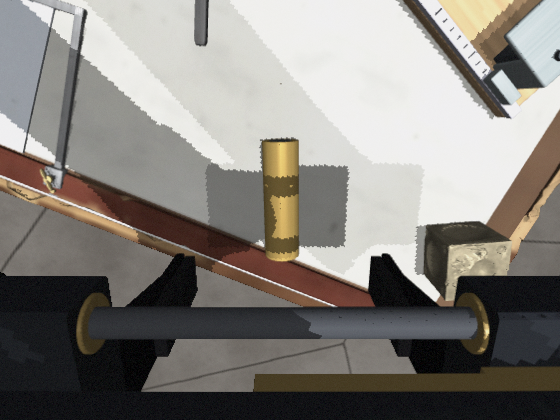

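The bar is aligned with the jaws (px 280, 140–260). I'll descend and grip it.

Call:
{"name": "servo_tool", "arguments": {"commands": [[[0,0,0,50,0,0,87],[0,0,0,95,0,0,87],[0,0,0,125,0,0,87],[0,0,0,140,1,0,87],[0,0,0,140,1,0,60]]], "newtons": 20}}

```text
time: 2.08
position: [0.4882, -0.2969, 0.0071]
tool_rot: [-0.316, 1.549, 0.317]
ft_force: [0.2, -0.4, -0.5]
grip_width: 0.95
```

Call:
{"name": "servo_tool", "arguments": {"commands": [[[0,0,0,0,0,0,20],[0,0,0,0,0,0,20],[0,0,0,0,0,0,20],[0,0,0,0,0,0,20],[0,0,0,0,0,0,20]]], "newtons": 20}}

```text
time: 2.7
position: [0.489, -0.2964, 0.0077]
tool_rot: [-0.318, 1.547, 0.317]
ft_force: [0.6, -0.6, -0.1]
grip_width: 0.405
```

Call:
{"name": "servo_tool", "arguments": {"commands": [[[0,0,0,0,0,0,20],[0,0,0,-20,0,0,20],[0,0,0,-50,0,0,20],[0,0,0,-80,0,0,20],[0,0,0,-80,0,0,20]]]}}

```text
time: 3.32
position: [0.4911, -0.2975, 0.0912]
tool_rot: [-0.321, 1.543, 0.314]
ft_force: [-1.3, -0.5, -2.1]
grip_width: 0.334
```

Run:
```python
from h import *
ca,sa=np.cos(np.radians(-21)),np.sin(np.radians(-21))
for d in(.04,): go([.4684+d*ca,-.0144+d*sa,.12],-21)
c=cam('wrist'); cv2.imwrite('pics/w2.png',vision.get_image('wrist')[:,:,::-1])
```

```text
t 3.33 p [ 0.4911 -0.2975  0.0912] F [-1.31 -0.47 -2.09] g 0.334
row [44.2  0.3  0.2] [-29.8 241.1 119.3]
```

View pics/w2.png

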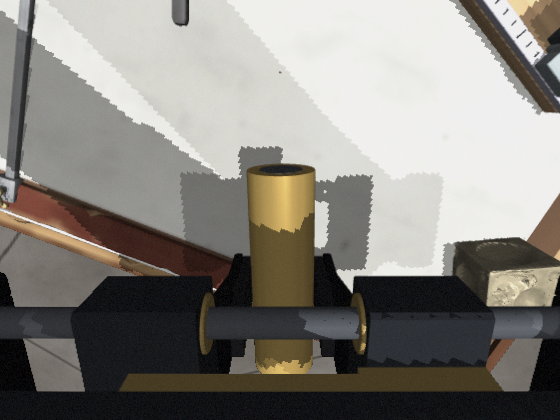

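Call:
{"name": "servo_tool", "arguments": {"commands": [[[8,0,0,-25,40,20,20],[17,0,0,-30,90,45,20],[26,0,0,-30,140,70,20],[35,0,0,-30,190,95,20],[44.2,0,0,-30,241,119,20]]]}}

```text
time: 4.0
position: [0.5024, -0.0263, 0.1165]
tool_rot: [0.292, 1.553, -0.292]
ft_force: [0.6, 0.2, -2.4]
grip_width: 0.335
```

Call:
{"name": "servo_tool", "arguments": {"commands": [[[0,0,0,0,0,0,20],[0,0,0,0,0,0,20]]]}}

```text
time: 4.25
position: [0.5027, -0.0285, 0.1166]
tool_rot: [0.286, 1.554, -0.288]
ft_force: [-0.4, -0.7, -1.4]
grip_width: 0.342
```

Run:
```python
from h import *
go([.505,-.0285,.12],-21)
c=cam('wrist'); cv2.imwrite('pics/w3.png',vision.get_image('wrist')[:,:,::-1])
cv2.imwrite('pics/t3.png',vision.get_image('top')[:,:,::-1])
```

```text
t 4.25 p [ 0.5027 -0.0285  0.1166] F [-0.44 -0.75 -1.36] g 0.342
row [ 0.1 -0.1  0.1] [-3.4  0.8  2.1]
```

View pics/w3.png

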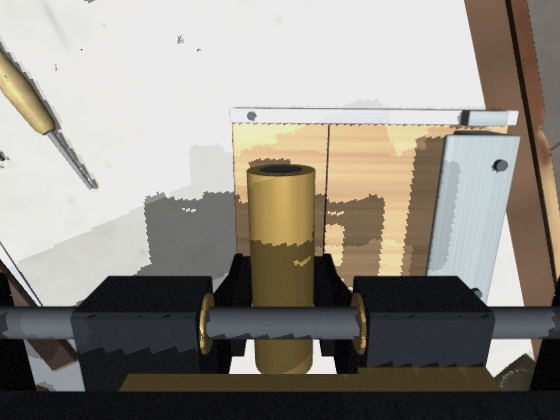

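Run:
```python
from h import *
c=cam('wrist'); im=cv2.imread('pics/w3.png'); g=cv2.cvtColor(im,6).astype(int)
# black line subpixel, rows 128..215 ; near edge: wood saturation step
S=cv2.cvtColor(im,40)[:,:,1].astype(int)
rows=[130,140,150,160,170,180,190]
L=[(318+np.argmin(g[y,318:335]),y) for y in rows]; print(L)
E=[(225+np.argmax(np.abs(np.diff(g[y,225:245]))),y) for y in rows]; print(E)
col=np.arange(340,430,15); T=[(x,115+np.argmax(np.diff(S[115:135,x]))) for x in col]; print(T)
def fit(q):
    m=q.mean(0); v=np.linalg.svd((q-m)[:,:2])[2][0]; return m.round(4),(np.degrees(np.arctan2(v[1],v[0]))%180).round(2)
s,p,r=tool()
for n,q,z in(('line',L,.015),('edge',E,.015),('rail',T,.015)): 
    m,a=fit(ray(c,q,z)); print(n,m,a,'tool',(r.inv().apply(m-p)*1000).round(1))
lip=ray(c,[(446.5,136),(429,275)],.056); print('lip',fit(lip),(r.inv().apply(lip-p)*1000).round(1))
e=ray(c,[(281,170)],p[2]+.0075); print('end',(r.inv().apply(e-p)*1000).round(1))
```

```text
[(np.int64(328), 130), (np.int64(328), 140), (np.int64(327), 150), (np.int64(327), 160), (np.int64(326), 170), (np.int64(326), 180), (np.int64(326), 190)]
[(np.int64(231), 130), (np.int64(231), 140), (np.int64(232), 150), (np.int64(232), 160), (np.int64(232), 170), (np.int64(233), 180), (np.int64(233), 190)]
[(np.int64(340), np.int64(123)), (np.int64(355), np.int64(123)), (np.int64(370), np.int64(123)), (np.int64(385), np.int64(123)), (np.int64(400), np.int64(124)), (np.int64(415), np.int64(124))]
line [ 0.5482 -0.0028  0.015 ] 68.78 tool [101.8  41.5  32.6]
edge [0.4827 0.0225 0.015 ] 68.51 tool [101.9  41.5 -37.7]
rail [0.5909 0.0093 0.015 ] 158.1 tool [101.7  68.1  68. ]
lip (array([ 0.6028, -0.0514,  0.056 ]), np.float64(69.46)) [[ 60.7  63.1 100.4]
 [ 60.8 -31.6 101.4]]
end [[-7.5 54.9 -0.9]]
```

Call:
{"name": "servo_tool", "arguments": {"commands": [[[0.3,0,0,35,0,0,20],[0.3,0,0,65,0,0,20],[0.3,0,0,82,0,0,20],[0.3,0,0,90,0,0,20],[0.3,0,0,92,0,0,20]]]}}

```text
time: 4.97
position: [0.5038, -0.0284, 0.0256]
tool_rot: [0.292, 1.551, -0.292]
ft_force: [0.2, 0.0, -1.0]
grip_width: 0.336
```

Call:
{"name": "servo_tool", "arguments": {"commands": [[[0,0,0,0,0,0,20],[0,0,0,0,0,0,20]]]}}

```text
time: 5.22
position: [0.5043, -0.028, 0.0264]
tool_rot: [0.292, 1.549, -0.292]
ft_force: [-0.7, 0.4, -1.2]
grip_width: 0.334
```

Call:
{"name": "servo_tool", "arguments": {"commands": [[[0,0,0,1,0,0,20],[0,0,0,2,0,0,20],[0,0,0,2.5,0,0,20],[0,0,0,2.5,0,0,20]]]}}

```text
time: 5.72
position: [0.5035, -0.0279, 0.023]
tool_rot: [0.292, 1.551, -0.292]
ft_force: [0.1, -0.0, -0.9]
grip_width: 0.339
```

Call:
{"name": "servo_tool", "arguments": {"commands": [[[0,0,0,0.5,0,0,20],[0,0,0,1,0,0,20],[0,0,0,1,0,0,20]]]}}

```text
time: 6.1
position: [0.5036, -0.028, 0.0225]
tool_rot: [0.292, 1.551, -0.292]
ft_force: [-2.2, -0.5, 4.8]
grip_width: 0.34
```

Call:
{"name": "servo_tool", "arguments": {"commands": [[[0,0,0,0,0,0,33],[0,0,0,0,0,0,40],[0,0,0,0,0,0,50],[0,0,0,0,0,0,60],[0,0,0,0,0,0,60]]]}}

```text
time: 6.72
position: [0.5035, -0.028, 0.022]
tool_rot: [0.292, 1.551, -0.292]
ft_force: [-0.3, -0.7, -0.1]
grip_width: 0.662
```

Call:
{"name": "servo_tool", "arguments": {"commands": [[[0,0,0,0,0,0,60],[0,0,0,0,0,0,60],[0,0,0,-30,0,0,60],[0,0,0,-65,0,0,60],[0,0,0,-95,0,0,60]]]}}

```text
time: 7.35
position: [0.5037, -0.0279, 0.1183]
tool_rot: [0.292, 1.55, -0.292]
ft_force: [0.3, -0.8, 0.4]
grip_width: 0.691
```

Call:
{"name": "servo_tool", "arguments": {"commands": [[[0,0,0,0,0,0,60],[0,0,0,0,0,0,60]]]}}

```text
time: 7.6
position: [0.5029, -0.0281, 0.1163]
tool_rot: [0.292, 1.552, -0.292]
ft_force: [0.3, 0.0, -0.2]
grip_width: 0.69
```

Run:
```python
from h import *
s,p,r=tool(); go(p,-21.4)
c=cam('wrist'); im=vision.get_image('wrist')[:,:,::-1].copy(); cv2.imwrite('pics/w4.png',im); np.savez('w4',p=p,K=c[0],d=c[1],P=c[2],r=r.as_matrix())
```

```text
t 7.6 p [ 0.5029 -0.0281  0.1163] F [ 0.26  0.04 -0.24] g 0.69
row [ 0.1 -0.1  0. ] [0. 0. 0.]
```

View pics/w4.png

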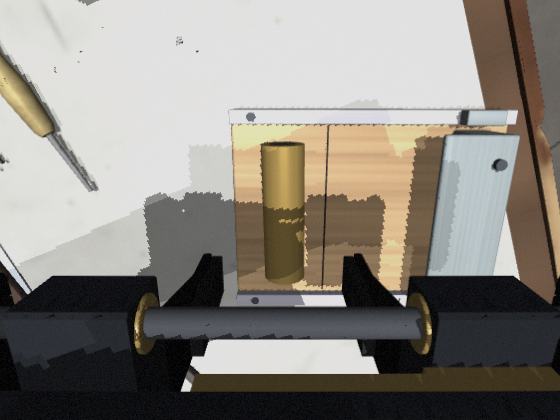

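The bar lies released at about jig x = -64 mm, between the rails and clear of the line. I'll turn the jaws across so both fingers push, and go behind the bar.

Call:
{"name": "servo_tool", "arguments": {"commands": [[[-10,0,0,0,1,-10,60],[-20,0,0,0,2,-20,60],[-30,0,0,0,3,-30,60],[-40,0,0,0,4,-40,60],[-50,0,0,0,5,-42,60]]]}}

```text
time: 8.28
position: [0.4646, -0.0078, 0.1156]
tool_rot: [-0.397, 1.537, 0.398]
ft_force: [0.1, -0.6, -0.2]
grip_width: 0.688
```

Call:
{"name": "servo_tool", "arguments": {"commands": [[[-10,0,0,0,0,0,60],[-20,0,0,0,0,0,60],[-30,0,0,0,0,0,60],[-40,0,0,0,0,0,60],[-40,0,0,0,0,0,60]]]}}

```text
time: 8.9
position: [0.4653, -0.008, 0.1159]
tool_rot: [-0.928, 1.365, 0.931]
ft_force: [0.4, 0.1, -0.6]
grip_width: 0.688
```

```bash
cat >> h.py <<'E'
J=np.radians(-21.4); jx=np.array([np.cos(J),np.sin(J),0]); jy=np.array([-np.sin(J),np.cos(J),0])
# line point: jig x=-30 ; TCP ref (0.5027,-0.0285): jig (-62.5,-1)
J0=np.array([.5027,-.0285,0])+.0625*jx+.001*jy
def jig(p): q=np.array(p)-J0; return (np.array([q@jx,q@jy,p[2]])*1000).round(1)
def at(x,y,z): return J0+x*jx+y*jy+np.array([0,0,z])
E
python3 - <<'E'
from h import *
s,p,r=tool(); print(jig(p)); go(at(-.105,.004,.023),68.6)
E
```

```text
[-104.8    4.4  115.9]
t 8.9 p [ 0.4653 -0.008   0.1159] F [ 0.37  0.05 -0.57] g 0.688
row [-0.  -0.  -0.1] [92.9  0.  -0.4]
```

Call:
{"name": "servo_tool", "arguments": {"commands": [[[0,0,0,40,0,0,60],[0,0,0,70,0,0,60],[0,0,0,88,0,0,60],[0,0,0,93,0,0,60],[0,0,0,93,0,0,60]]]}}

```text
time: 9.52
position: [0.4666, -0.008, 0.0243]
tool_rot: [-0.931, 1.362, 0.93]
ft_force: [0.9, -0.3, -0.6]
grip_width: 0.687
```

Call:
{"name": "servo_tool", "arguments": {"commands": [[[0,0,0,0,-2,0,60],[0,0,0,0,-4,0,60],[0,0,0,0,-6,0,60],[0,0,0,0,-8,0,60],[0,0,0,0,-10,0,60]]]}}

```text
time: 10.15
position: [0.4757, -0.0118, 0.0241]
tool_rot: [-0.931, 1.363, 0.931]
ft_force: [-0.4, 0.7, -0.2]
grip_width: 0.689
```

Run:
```python
from h import *
s,p,r=tool(); print(jig(p),s['ft_force'].round(2)); im=vision.get_image('wrist')[:,:,::-1]; cv2.imwrite('pics/w5.png',im)
```

```text
[-93.8   4.7  24.1] [-0.39  0.7  -0.15]
```

View pics/w5.png

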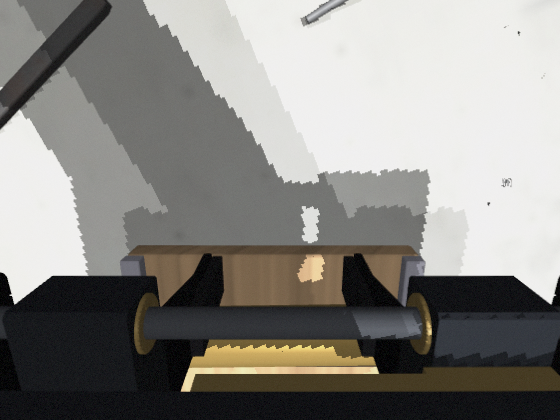

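Call:
{"name": "servo_tool", "arguments": {"commands": [[[0,0,0,0,-2,0,60],[0,0,0,0,-4,0,60],[0,0,0,0,-6,0,60],[0,0,0,0,-9,0,60],[0,0,0,0,-12,0,60]]]}}

```text
time: 10.82
position: [0.4869, -0.0162, 0.024]
tool_rot: [-0.931, 1.363, 0.931]
ft_force: [-0.3, -0.6, 0.7]
grip_width: 0.689
```

Call:
{"name": "servo_tool", "arguments": {"commands": [[[0,0,0,0,-3,0,60],[0,0,0,0,-6,0,60],[0,0,0,0,-9,0,60],[0,0,0,0,-12,0,60],[0,0,0,0,-15,0,60]]]}}

```text
time: 11.45
position: [0.5009, -0.0216, 0.024]
tool_rot: [-0.931, 1.363, 0.931]
ft_force: [-0.4, 1.2, 0.1]
grip_width: 0.687
```

Call:
{"name": "servo_tool", "arguments": {"commands": [[[0,0,0,0,-3,0,60],[0,0,0,0,-6,0,60],[0,0,0,0,-9,0,60],[0,0,0,0,-12,0,60],[0,0,0,0,-15,0,60]]]}}

```text
time: 12.08
position: [0.5148, -0.027, 0.024]
tool_rot: [-0.931, 1.363, 0.931]
ft_force: [-0.1, 0.8, -0.0]
grip_width: 0.69
```

Call:
{"name": "servo_tool", "arguments": {"commands": [[[0,0,0,0,-3,0,60],[0,0,0,0,-6,0,60],[0,0,0,0,-9,0,60],[0,0,0,0,-12,0,60],[0,0,0,0,-15,0,60]]]}}

```text
time: 12.7
position: [0.5288, -0.0325, 0.0241]
tool_rot: [-0.931, 1.363, 0.931]
ft_force: [0.8, -0.6, 0.3]
grip_width: 0.69
```

Call:
{"name": "servo_tool", "arguments": {"commands": [[[0,0,0,0,-3,0,60],[0,0,0,0,-6,0,60],[0,0,0,0,-8,0,60],[0,0,0,0,-9.5,0,60],[0,0,0,0,-10,0,60]]]}}

```text
time: 13.32
position: [0.538, -0.0361, 0.024]
tool_rot: [-0.931, 1.363, 0.931]
ft_force: [-0.9, 0.1, -0.1]
grip_width: 0.686
```

Run:
```python
from h import *
s,p,r=tool(); print(jig(p),s['ft_force'].round(2)); 
im=vision.get_image('scene')[:,:,::-1]; im2=vision.get_image('top')[:,:,::-1]
cv2.imwrite('pics/s6.png',np.vstack([cv2.resize(im[170:290,190:340],None,fx=4,fy=4)[:,:,:][::2,::2], cv2.resize(im2[140:245,220:320],(300,300))]) if 0 else np.hstack([cv2.resize(im[180:280,200:320],(480,400)),cv2.resize(im2[140:240,225:305],(320,400))]))
```

```text
[-26.8   4.8  24. ] [-0.86  0.11 -0.12]
```

View pics/s6.png

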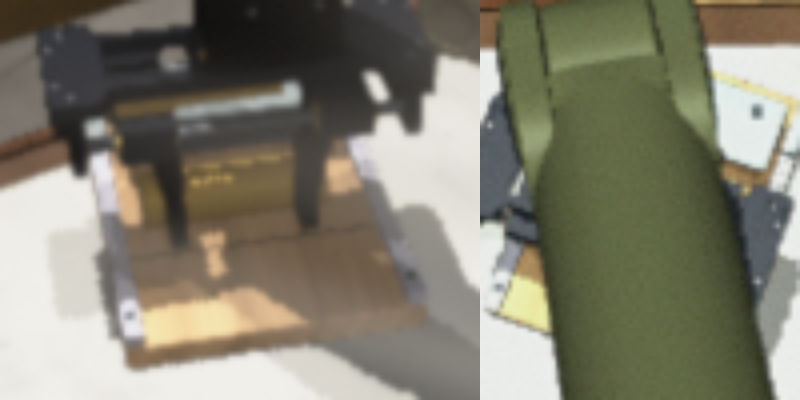

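Call:
{"name": "servo_tool", "arguments": {"commands": [[[0,0,0,0,-2,0,60],[0,0,0,0,-4,0,60],[0,0,0,0,-6,0,60],[0,0,0,0,-8,0,60],[0,0,0,0,-10,0,60]]]}}

```text
time: 14.05
position: [0.5474, -0.0397, 0.024]
tool_rot: [-0.931, 1.363, 0.931]
ft_force: [-1.1, 0.0, 0.8]
grip_width: 0.692
```

Call:
{"name": "servo_tool", "arguments": {"commands": [[[0,0,0,0,-2,0,60],[0,0,0,0,-4,0,60],[0,0,0,0,-6,0,60],[0,0,0,0,-8,0,60],[0,0,0,0,-10,0,60]]]}}

```text
time: 14.68
position: [0.5567, -0.0434, 0.024]
tool_rot: [-0.931, 1.363, 0.931]
ft_force: [-0.6, -0.3, 0.5]
grip_width: 0.69
```

Call:
{"name": "servo_tool", "arguments": {"commands": [[[0,0,0,0,-1.5,0,60],[0,0,0,0,-3,0,60],[0,0,0,0,-4,0,60],[0,0,0,0,-5,0,60],[0,0,0,0,-5.5,0,60]]]}}

```text
time: 15.3
position: [0.5618, -0.0453, 0.0241]
tool_rot: [-0.931, 1.363, 0.931]
ft_force: [0.3, 0.4, -0.1]
grip_width: 0.692
```

Run:
```python
from h import *
s,p,r=tool(); print(jig(p),s['ft_force'].round(2),s['ft_force']@jx); im=vision.get_image('scene')[:,:,::-1]
s,p,r=tool(); print(jig(p),s['ft_force'].round(2),s['ft_force']@jx)
cv2.imwrite('pics/s7.png',cv2.resize(im[180:280,200:320],(720,600)))
```

```text
[-1.4  4.9 24.1] [ 0.32  0.4  -0.11] 0.14921327957793268
[-1.4  4.9 24. ] [ 0.08 -0.88 -0.07] 0.3962070503698642
```

View pics/s7.png

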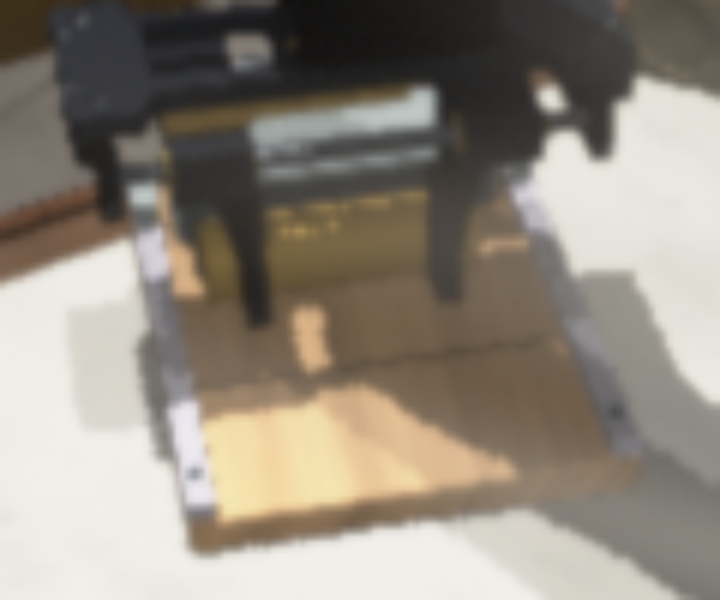

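Call:
{"name": "servo_tool", "arguments": {"commands": [[[0,0,0,0,-1,0,60],[0,0,0,0,-2,0,60],[0,0,0,0,-3,0,60],[0,0,0,0,-4,0,60]]]}}

```text
time: 15.85
position: [0.5655, -0.0468, 0.024]
tool_rot: [-0.931, 1.363, 0.931]
ft_force: [-0.2, 0.4, 0.1]
grip_width: 0.69
```

Call:
{"name": "servo_tool", "arguments": {"commands": [[[0,0,0,0,-0.5,0,60],[0,0,0,0,-1,0,60]]]}}

```text
time: 16.1
position: [0.5664, -0.0472, 0.024]
tool_rot: [-0.931, 1.363, 0.931]
ft_force: [-0.4, -0.1, -0.8]
grip_width: 0.691
```

Call:
{"name": "servo_tool", "arguments": {"commands": [[[0,0,0,0,-0.5,0,60],[0,0,0,0,-1,0,60],[0,0,0,0,-1,0,60]]]}}

```text
time: 16.48
position: [0.5673, -0.0475, 0.024]
tool_rot: [-0.931, 1.363, 0.931]
ft_force: [0.1, -0.3, -0.3]
grip_width: 0.692
```

Call:
{"name": "servo_tool", "arguments": {"commands": [[[0,0,0,0,-0.5,0,60],[0,0,0,0,-1,0,60],[0,0,0,0,-1,0,60]]]}}

```text
time: 16.85
position: [0.5683, -0.0479, 0.024]
tool_rot: [-0.931, 1.362, 0.931]
ft_force: [0.1, -0.5, 0.3]
grip_width: 0.689
```

Call:
{"name": "servo_tool", "arguments": {"commands": [[[0,0,0,0,-0.5,0,60],[0,0,0,0,-1,0,60]]]}}

```text
time: 17.1
position: [0.5692, -0.0482, 0.024]
tool_rot: [-0.931, 1.363, 0.931]
ft_force: [-0.7, -0.1, 0.3]
grip_width: 0.69
```

Call:
{"name": "servo_tool", "arguments": {"commands": [[[0,0,0,0,-0.5,0,60],[0,0,0,0,-1,0,60]]]}}

```text
time: 17.35
position: [0.5702, -0.0487, 0.024]
tool_rot: [-0.931, 1.363, 0.931]
ft_force: [-0.7, 0.0, 0.4]
grip_width: 0.687
```

Call:
{"name": "servo_tool", "arguments": {"commands": [[[0,0,0,0,-0.5,0,60],[0,0,0,0,-1,0,60]]]}}

```text
time: 17.6
position: [0.571, -0.049, 0.024]
tool_rot: [-0.931, 1.363, 0.931]
ft_force: [0.6, 0.5, 0.5]
grip_width: 0.694
```

Call:
{"name": "servo_tool", "arguments": {"commands": [[[0,0,0,0,-0.5,0,60],[0,0,0,0,-1,0,60]]]}}

```text
time: 17.85
position: [0.572, -0.0493, 0.024]
tool_rot: [-0.931, 1.363, 0.931]
ft_force: [-0.9, 0.4, 0.8]
grip_width: 0.688
```

Call:
{"name": "servo_tool", "arguments": {"commands": [[[0,0,0,0,-0.5,0,60],[0,0,0,0,-1,0,60]]]}}

```text
time: 18.1
position: [0.5729, -0.0497, 0.024]
tool_rot: [-0.931, 1.363, 0.931]
ft_force: [0.6, 0.7, 0.2]
grip_width: 0.69
```

Call:
{"name": "servo_tool", "arguments": {"commands": [[[0,0,0,0,-0.5,0,60],[0,0,0,0,-1,0,60]]]}}

```text
time: 18.35
position: [0.5739, -0.0501, 0.0241]
tool_rot: [-0.931, 1.363, 0.931]
ft_force: [0.1, 0.5, -0.1]
grip_width: 0.692
```

Call:
{"name": "servo_tool", "arguments": {"commands": [[[0,0,0,0,-0.5,0,60],[0,0,0,0,-1,0,60]]]}}

```text
time: 18.6
position: [0.5748, -0.0504, 0.024]
tool_rot: [-0.931, 1.363, 0.931]
ft_force: [0.1, -0.1, 0.4]
grip_width: 0.689
```

Call:
{"name": "servo_tool", "arguments": {"commands": [[[0,0,0,0,-0.5,0,60],[0,0,0,0,-1,0,60]]]}}

```text
time: 18.85
position: [0.5756, -0.0506, 0.024]
tool_rot: [-0.931, 1.363, 0.931]
ft_force: [-0.2, 1.8, 1.6]
grip_width: 0.687
```

Call:
{"name": "servo_tool", "arguments": {"commands": [[[0,0,0,0,-0.3,0,60],[0,0,0,0,-0.5,0,60]]]}}

```text
time: 19.1
position: [0.5759, -0.0508, 0.024]
tool_rot: [-0.931, 1.363, 0.931]
ft_force: [-1.6, 1.0, 2.1]
grip_width: 0.689
```

Call:
{"name": "servo_tool", "arguments": {"commands": [[[0,0,0,0,-0.2,0,60],[0,0,0,0,-0.4,0,60],[0,0,0,0,-0.4,0,60]]]}}

```text
time: 19.48
position: [0.5761, -0.0508, 0.024]
tool_rot: [-0.931, 1.363, 0.932]
ft_force: [-3.6, 1.9, 2.0]
grip_width: 0.692
```

Run:
```python
from h import *
s,p,r=tool(); print(jig(p),s['ft_force']@jx,s['ft_force']@jy,s['ft_force'][2],s['torque'])
```

```text
[13.9  5.  24. ] -4.080008820399021 0.4184995994823743 2.0068689836439715 [0.42021579 0.51885361 0.00878561]
```

Call:
{"name": "servo_tool", "arguments": {"commands": [[[0,0,0,0,-0.2,0,60],[0,0,0,0,-0.4,0,60],[0,0,0,0,-0.4,0,60]]]}}

```text
time: 19.85
position: [0.5761, -0.0508, 0.0239]
tool_rot: [-0.93, 1.364, 0.932]
ft_force: [-4.9, 1.7, 3.3]
grip_width: 0.689
```

Run:
```python
from h import *
s,p,r=tool(); print(jig(p),s['ft_force']@jx,s['ft_force']@jy,s['ft_force'][2],s['torque'])
```

```text
[14.   5.  23.9] -5.178508203908485 -0.24784787032007766 3.2584450587188982 [ 0.61678084  0.91610261 -0.00981864]
```

Call:
{"name": "servo_tool", "arguments": {"commands": [[[0,0,0,0,-0.2,0,60],[0,0,0,0,-0.3,0,60],[0,0,0,0,-0.3,0,60],[0,0,0,0,-0.3,0,60],[0,0,0,0,-0.3,0,60]]]}}

```text
time: 20.48
position: [0.5762, -0.0508, 0.0239]
tool_rot: [-0.93, 1.364, 0.933]
ft_force: [-4.5, 2.9, 4.0]
grip_width: 0.688
```

Run:
```python
from h import *
s,p,r=tool(); print(jig(p),s['ft_force']@jx,s['ft_force']@jy,s['ft_force'][2],s['torque'])
```

```text
[14.1  5.  23.9] -5.2381487758171605 1.0790051336838977 4.0476281307517255 [ 0.65938943  1.05673833 -0.01487376]
```

Call:
{"name": "servo_tool", "arguments": {"commands": [[[0,0,0,0,-0.2,0,60],[0,0,0,0,-0.2,0,60],[0,0,0,0,-0.2,0,60],[0,0,0,0,-0.2,0,60]]]}}

```text
time: 20.98
position: [0.5761, -0.0508, 0.0239]
tool_rot: [-0.93, 1.364, 0.933]
ft_force: [-6.3, 3.0, 4.7]
grip_width: 0.687
```

Call:
{"name": "servo_tool", "arguments": {"commands": [[[0,0,0,0,0,0,60],[0,0,0,0,0,0,60],[0,0,0,0,0,0,60],[0,0,0,0,0,0,60]]]}}

```text
time: 21.48
position: [0.5762, -0.0508, 0.0239]
tool_rot: [-0.93, 1.364, 0.933]
ft_force: [-5.8, 4.3, 4.1]
grip_width: 0.691
```

Run:
```python
from h import *
s,p,r=tool(); print(jig(p),s['ft_force']@jx,s['ft_force']@jy,s['ft_force'][2],s['torque'])
```

```text
[14.1  5.  23.9] -6.980000904127143 1.8449115685209156 4.123584840559955 [0.62493968 1.1759442  0.01825356]
```

Call:
{"name": "servo_tool", "arguments": {"commands": [[[0,0,0,0,0,0,60],[0,0,0,0,0.3,0,60],[0,0,0,0,0.6,0,60],[0,0,0,0,0.9,0,60],[0,0,0,0,1.2,0,60]]]}}

```text
time: 22.1
position: [0.5761, -0.0508, 0.0239]
tool_rot: [-0.931, 1.363, 0.931]
ft_force: [-3.9, 2.2, 2.3]
grip_width: 0.687
```

Call:
{"name": "servo_tool", "arguments": {"commands": [[[0,0,0,0,0.4,0,60],[0,0,0,0,1,0,60],[0,0,0,0,3,0,60],[0,0,0,0,6,0,60],[0,0,0,0,12,0,60]]]}}

```text
time: 22.72
position: [0.5652, -0.047, 0.0242]
tool_rot: [-0.931, 1.362, 0.93]
ft_force: [0.2, 0.8, -0.1]
grip_width: 0.691
```

Call:
{"name": "servo_tool", "arguments": {"commands": [[[0,0,0,0,15,0,60],[0,0,0,0,30,0,60],[0,0,0,-20,45,0,60],[0,0,0,-50,55,0,60],[0,0,0,-80,60,0,60]]]}}

```text
time: 23.35
position: [0.5074, -0.0242, 0.1045]
tool_rot: [-0.932, 1.363, 0.932]
ft_force: [-0.0, 0.1, 0.5]
grip_width: 0.687
```

Call:
{"name": "servo_tool", "arguments": {"commands": [[[0,0,0,-40,0,-50,60],[0,0,0,-80,0,-100,60],[0,0,0,-120,0,-150,60],[0,0,0,-150,0,-200,60],[0,0,0,-150,0,-200,60]]]}}

```text
time: 23.98
position: [0.4351, -0.2158, 0.2565]
tool_rot: [-0.929, 1.365, 0.92]
ft_force: [-0.2, -0.4, 0.3]
grip_width: 0.693
```

Run:
```python
from h import *
s,p,r=tool(); print(s['time'],jig(p),s['ft_force'].round(1)); im=vision.get_image('scene')[:,:,::-1];c=cam('scene')
X,Y=.5,.0
print('lip mid px',proj(c,[at(.0385,0,.051),at(.0605,0,.015)]).round(1))
t=vision.get_image('top')[:,:,::-1]
cv2.imwrite('pics/s8.png',np.hstack([cv2.resize(im[180:280,210:310],(400,400)),cv2.resize(t[140:240,225:325],(400,400))]))
```

```text
23.975 [ -57.1 -200.1  256.5] [-0.2 -0.4  0.3]
lip mid px [[256.8 209.3]
 [255.9 217.1]]
```

View pics/s8.png

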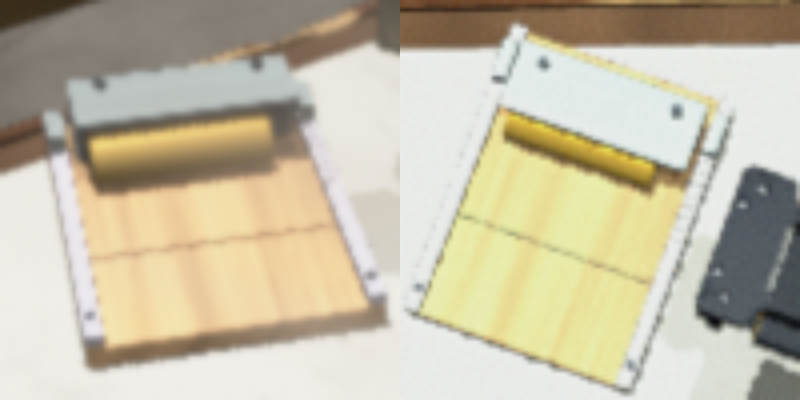

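Call:
{"name": "servo_tool", "arguments": {"commands": [[[0,0,0,0,-30,50,60],[0,0,0,0,-60,100,60],[0,0,0,0,-90,150,60],[0,0,0,0,-120,200,60],[0,0,0,0,-120,200,60]]]}}

```text
time: 24.7
position: [0.6221, -0.0601, 0.2515]
tool_rot: [-0.934, 1.357, 0.945]
ft_force: [-0.3, -1.4, 0.0]
grip_width: 0.69
```

Run:
```python
from h import *
s,p,r=tool(); c=cam('wrist'); print(jig(p)); im=vision.get_image('wrist')[:,:,::-1].copy(); g=cv2.cvtColor(im,6).astype(int); hsv=cv2.cvtColor(im,40)
e=proj(c,[at(.0236,.0+y,.030) for y in(-.04,0,.045)]); print('pred rear edge',e.round(1)); print('pred line',proj(c,[at(-.03,y,.015) for y in(-.04,.045)]).round(1)); print('lip',proj(c,[at(.0385,y,.056) for y in(-.04,.045)]).round(1))
y0=int(e[:,1].min())-60; a=im[y0:y0+130,120:440]; b=cv2.resize(a,None,fx=2.5,fy=2.5)
for k in range(0,130,10): cv2.line(b,(0,int(k*2.5)),(8,int(k*2.5)),(0,0,255),1)
cv2.imwrite('pics/w9.png',b); print(y0)
```

```text
[ 60.2  13.1 251.5]
pred rear edge [[230.9 146.4]
 [268.5 146.9]
 [310.7 147.4]]
pred line [[231.3  93.7]
 [311.4  94.8]]
lip [[227.9 164.4]
 [312.3 165.5]]
86
```

View pics/w9.png

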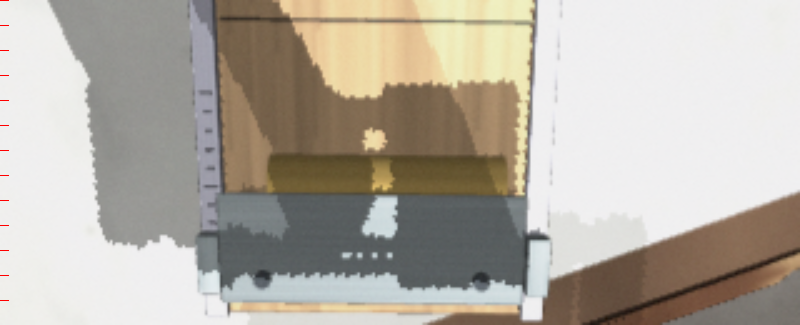

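The wrist view shows the bar square under the lip. Its rear edge is at row 148, against a predicted 147 for contact, and the line falls where predicted. I'll hand in.

```bash
python3 -c "
from h import *
print(close_job())"
```

```text
the job is handed in; nothing more can be done
None
```

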